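# Park the curry brush in its slotted bay

### The job

Slide the drawer unit's frosted door fully open, then put the grey curry brush away: slide its disc in under the metal shelf with its neck in the L-shaped slot, round the corner and home to the slot's closed end, and leave it standing there. Then slide the door fully shut. Do not disturb the comb, the slicker brush or the treat jar.

Things in the scene. Friction and masses are not known exactly. Their poses are not given: they have to be found in the camera images.
- unit: Low grey drawer unit, fixed. Origin on the table; its x points from front to back, y to the left, z up (mm below). Bay: x -90 to 55, y -100 to 100, floor = the table (dark film), 6 mm walls; front wall y -6 to 100, open mouth y -94 to -6. Roof: flat metal shelf, underside 32 and top 38 high, with an L-shaped slot 28 wide. Solid drawer block 85 high at y 100 to 250, x -90 to 55, small knobs in front.
- slot_mouth (a point): Centre of the slot's open end, at the shelf's front edge and top face (unit frame -90, -50, 38 mm). The entry leg runs from here along y = -50 to the corner.
- slot_corner (a point): Centre line of the slot's corner, at the shelf's top face (unit frame 0, -50, 38 mm). From here the second leg runs along x = 0 towards the unit's +y.
- slot_end (a point): Where the axis of the curry brush stands when its neck touches the closed end of the slot, at the shelf's top face (unit frame 0, 20, 38 mm; the end wall is 8 mm beyond, at y = 28). Axes as the unit's.
- door (a joint): Upright frosted acrylic sliding door before the bay, 96 mm wide, 6 thick, top 42 mm above the table, its middle at x = -98 mm of the unit. 0 = shut over the mouth (middle at y = -50 mm); grows to 0.10 m = fully open as it slides to the unit's +y, against stops. Starts 0.035 to 0.065; the disc passes only when nearly fully open. Slides with about 1 N, stays where left.
- door_pull (a point): Centre of the top of the door's pull: an upright steel post 18 mm in diameter and 40 mm tall on the middle of the door's top edge (42 to 82 mm above the table). It moves with the door.
- curry_brush: Round grey curry brush standing upright, 100 to 170 g: disc 70 mm in diameter and 22 mm high, neck 16 mm in diameter from 22 to 52 mm, knob to hold it by 34 mm in diameter from 52 to 80 mm. Origin at the centre of its underside, z up along its axis; its yaw does not matter.
- comb: Stainless steel comb lying flat, 190 x 35 x 6 mm; bystander. Origin at the middle of its underside.
- slicker_brush: Blue plastic slicker brush lying pins down, about 185 mm long, head 55 x 95 mm; bystander. Origin on its underside, near its middle.
- treat_jar: Closed glass treat jar with a steel lid, 92 mm in diameter, 122 mm high; bystander. Origin at the centre of its underside.
Mind the look-alikes: they are no part of the job. Of the things that look like the curry_brush, take the one that is farthest from the robot's base at the start.

How it is judged:
By the outcome, as a careful person would: the job done as asked, in the order asked, and still so for the second after the job is handed in, with the robot touching nothing.
It also fails if it takes over 72 s, if anything falls off the work surface, if the arm or the gripper's body presses on something with over 40 N, if the wrist force passes 120 N, or if a joint passes its speed limit or range.

### The arm

A 7-joint arm with a two-finger parallel gripper is mounted at the origin on the work surface. World frame = base frame: x ahead of the robot, y to its left, z up, the work surface at z = 0. Lengths are in m, angles in rad, forces in N, time in s.
With the tool pointing down it reaches from about 0.35 to 0.9 m from the base axis. Payload 8.1 kg.
Tool frame: the origin (TCP) lies at the centre of the arm's flange, where the gripper is bolted on; the fingertips stand 178 mm ahead of it and the grasp point (between the pads) lies 159 mm ahead of it; x points along the fingers, z is the direction in which the jaws open and shut, and the axes are right-handed (so a half turn about x gives the same grasp; the last joint's range is limited). The gripper opens to 92 mm and grips with 3 to 60 N. Pads are 19 mm wide; open, the fingers measure 130 mm over their backs; the gripper's body (75 mm by 190 mm) begins 47 mm behind the grasp point.
Start: joints at [-1.393, 0.434, 0.025, 1.573, -0.012, 1.134, -0.075], TCP at [0.173, 0.601, 0.405] pointing down, gripper open.
Joint ranges: [-2.62, 2.62], [-0.44, 2.09], [-1.27, 1.32], [0.08, 2.57], [-1.32, 4.46], [0.12, 2], [-2.74, 2.74]. Speed limits (rad/s): [2.22, 2.22, 3.01, 3.01, 3.14, 3.14, 3.14].

### API

Orientations are given as a rotation vector (axis times angle).
In Python, from cell import arm, get_image, search_frame, pinpoint gives the robot as it stands.
- The arm moves only by the tool arm_command, never from a script. Its argument "motion" is a list of rows, each a list of 7 numbers: the finger opening in mm, from 0 to 91.8, then the shift along the tool's x, y, z in mm, then the turn, a rotation vector about the tool's x, y, z in degrees. In form: [[fingers, x, y, z, ax, ay, az], ...]. A call has 1 to 5 rows; each row shifts and turns the commanded pose from where the row before left it, along the tool's axes as they then stand; what a row does not reach is not made up. A row lasts 1/8 s, in which the tool goes at most 62.5 mm and 10.7 degrees, less where a joint would pass 70% of its speed; a pose out of reach is approached as far as the arm can. A call with a gripper value outside its range is refused whole. The fingers move at their own pace and stop on an object; "newtons" is the grip in N (left out, the last holds). Time passes only in rows, so rows that do not move let the fingers close. It gives the time, the measured TCP pose, the force and the opening at its end, in the units of the state.
- arm.observe(): the state, without advancing time (a new reading comes with each control period).
- get_image(name): name is "side" or "top"; returns a dict with "frame" (384x512x3 uint8, red, green, blue), "range_z" (384x512 float32, m along the optical axis (not along the pixel's ray), 0 where there is no reading), "K" (3x3 intrinsics, pixels), "origin" and "rotation" of the camera in the world. Camera axes: x right, y down, z forward; pixel columns grow to the right and rows downward; lengths in m; the calibration is good to about 2 mm. A picture is of the moment at which its call begins.
- arm.sign_off(): hands the job in, once; it reports no verdict.
Trained networks look in the newest picture that a camera, given by its name, has taken for a name from the list of things; names that differ only in an ending like _2 or _b are one class to them, and where a whole thing is asked for, a point or a joint stands for the part that bears it (a point fixed in the world has none). Each returns a list of dicts, best first, with "p" (0 to 1); they miss things now and then, are a little off and sometimes report something else, mostly with a low value. They report only what shows in the picture. A call takes as long as a camera call. They do not tell look-alikes from the thing itself.
- search_frame(camera, target): "point" ([x, y, z] in m, in world coordinates, good to about 4 mm: the middle of the surface that is visible of it).
- pinpoint(camera, target): "point" ([x, y, z] in m, in world coordinates, good to about 4 mm: a listed point, or the origin of a listed thing).
The state is a dict: "clock": time; "joints": joint angles; "dq": joint speeds; "joint_efforts": joint torques, N m; "position": TCP position; "ee_rot": TCP orientation; "force": force on the tool from outside, world axes, zero at the start; "ft_torque": the same for the moment, N m; "width": opening from 0.0 (shut) to 1.0 (fully open).
Only numpy, scipy, OpenCV 4.12 (cv2) and the standard library are available. Lean on these libraries where they do the work, as an engineer would, in place of code of your own. Each camera call takes 0.05 s, during which the arm holds its last target. There are 200 camera calls.

## Working session

There is one attempt and no reset: what is moved stays moved. The work goes in short steps, Python scripts to look and compute and a tool call to move; the robot and the scene stay as the last step left them, time stands still between calls to the robot, and variables do not carry over. Pictures are saved under pics/ and viewed, about 8 in all and at most 12, crops included, and the job is handed in when it is done.

Besides the shell and the picture viewer there is one more tool, called after "Request:" by a JSON object that holds its "method" and its "body". arm_command: Moves the arm, as the interface text tells. Its arguments: {"type":"object","properties":{"motion":{"type":"array"},"newtons":{"type":"number"}},"required":["motion"]}

```bash
ls; mkdir -p pics
cat > look.py <<'E'
import cv2, numpy as np
from cell import arm, get_image, search_frame, pinpoint
def save(name, cam, crop=None, scale=1):
    d=get_image(cam); im=d["frame"]
    if crop: a,b,c,e=crop; im=im[b:e,a:c]
    im=cv2.resize(im,None,fx=scale,fy=scale,interpolation=cv2.INTER_CUBIC)
    cv2.imwrite(f"pics/{name}.png",im[:,:,::-1]); return d
def px(d,p):
    c=np.array(d["rotation"]).T@(np.array(p)-d["origin"]); q=d["K"]@c; return (q[:2]/q[2]).round(0)
E
python3 - <<'E'
from look import *
D={}
for c in("top","side"): D[c]=save(c+"0",c)
a=np.hstack  
for c in D:
    print(c,np.round(D[c]["origin"],3),np.round(D[c]["rotation"],2).tolist())
    for t in ["slot_mouth","slot_corner","slot_end","door_pull","curry_brush","comb","slicker_brush","treat_jar"]:
        for r in pinpoint(c,t)[:4]: print(c,t,round(r["p"],2),np.round(r["point"],3),px(D[c],r["point"]))
s=arm.observe();print(s["clock"],s["position"],s["ee_rot"],s["force"],s["width"])
E
```

```text
pics
top [ 0.344 -0.011  1.222] [-2.14, 2.14, -0.17]Traceback (most recent call last):
  File "<stdin>", line 8, in <module>
  File "look.py", line 9, in px
    c=np.array(d["rotation"]).T@(np.array(p)-d["origin"]); q=d["K"]@c; return (q[:2]/q[2]).round(0)
                                                             ~~~~~~^~
ValueError: matmul: Input operand 1 does not have enough dimensions (has 0, gufunc core with signature (n?,k),(k,m?)->(n?,m?) requires 1)
```

Rotation is a rotation vector.

```bash
cat >> look.py <<'E'
from scipy.spatial.transform import Rotation as R
def px(d,p):
    c=R.from_rotvec(d["rotation"]).inv().apply(np.array(p)-d["origin"]); q=np.array(d["K"])@c; return (q[:2]/q[2]).round(0)
def cloud(d):
    z=d["range_z"]; v,u=np.indices(z.shape); K=np.array(d["K"])
    P=np.stack([(u-K[0,2])/K[0,0]*z,(v-K[1,2])/K[1,1]*z,z],-1)
    W=R.from_rotvec(d["rotation"]).apply(P.reshape(-1,3)).reshape(P.shape)+d["origin"]; W[z==0]=np.nan
    return W
E
python3 - <<'E'
from look import *
for c in("top","side"):
    d=save(c+"0",c)
    for t in ["slot_mouth","slot_corner","slot_end","door_pull","curry_brush","comb","slicker_brush","treat_jar"]:
        for r in pinpoint(c,t)[:4]: print(c,t,round(r["p"],2),np.round(r["point"],3),px(d,r["point"]))
s=arm.observe();print(s["clock"],s["position"],s["ee_rot"],s["force"],s["width"])
E
```

```text
top slot_mouth 0.68 [ 0.556 -0.066  0.04 ] [277. 184.]
top slot_corner 0.84 [ 0.642 -0.056  0.036] [274. 156.]
top slot_end 0.96 [0.637 0.01  0.04 ] [252. 157.]
top slot_end 0.73 [ 0.556 -0.07   0.038] [278. 184.]
top door_pull 0.6 [ 0.542 -0.005  0.082] [257. 186.]
top curry_brush 0.96 [ 0.353 -0.127 -0.001] [297. 253.]
top curry_brush 0.93 [ 0.405 -0.294  0.004] [353. 235.]
top curry_brush 0.61 [ 0.521 -0.337  0.002] [365. 197.]
top curry_brush 0.58 [ 0.307 -0.373  0.002] [381. 268.]
top comb 0.97 [ 0.505 -0.467 -0.001] [408. 202.]
top slicker_brush 0.79 [ 0.412  0.428 -0.001] [113. 233.]
top treat_jar 0.75 [ 0.712 -0.258  0.002] [338. 137.]
top treat_jar 0.56 [ 0.544 -0.005  0.082] [257. 186.]
side slot_mouth 0.82 [ 0.558 -0.069  0.038] [282. 206.]
side slot_corner 0.8 [ 0.644 -0.059  0.037] [297. 196.]
side slot_end 0.83 [0.639 0.008 0.042] [283. 187.]
side door_pull 0.51 [ 0.542 -0.002  0.083] [266. 190.]
side door_pull 0.45 [0.639 0.009 0.039] [283. 188.]
side curry_brush 0.96 [ 0.405 -0.295 -0.   ] [296. 269.]
side curry_brush 0.96 [ 0.304 -0.374  0.002] [291. 301.]
side curry_brush 0.86 [ 0.355 -0.128 -0.001] [249. 249.]
side curry_brush 0.6 [ 0.518 -0.338 -0.004] [331. 260.]
side comb 0.64 [ 0.502 -0.463 -0.   ] [359. 284.]
side slicker_brush 0.91 [ 0.415  0.425 -0.002] [175. 174.]
side slicker_brush 0.32 [ 0.519 -0.335 -0.002] [330. 259.]
side treat_jar 0.69 [ 0.714 -0.259 -0.004] [350. 222.]
1.05 [0.17321892 0.6005254  0.40474338] [-0.99979587  1.32908736  0.99983426] [-0.10481448  0.02827616 -0.12227751] 0.9993590045484432
```

View pics/top0.png

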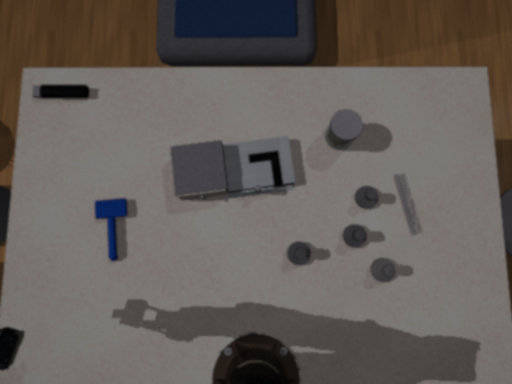

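View pics/side0.png

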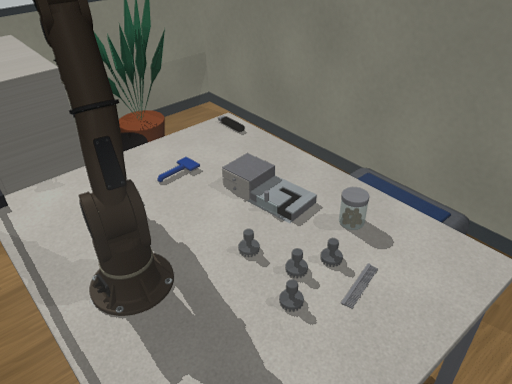

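Look-alikes at top pixels (301,253), (355,235), (367,197), (383,269). Their base distances are about 0.38, 0.50, 0.62 and 0.48 m, so the one at (367,197) fits. I'll confirm it in a crop and measure the unit and knob from depth.

Run:
```python
from look import *
d=save("crop1","side",(220,160,400,320),4)
for cam in("top","side"):
    d=get_image(cam); W=cloud(d)
    def sel(x0,x1,y0,y1,z0,z1):
        m=(W[...,0]>x0)&(W[...,0]<x1)&(W[...,1]>y0)&(W[...,1]<y1)&(W[...,2]>z0)&(W[...,2]<z1); return W[m]
    for n,b in dict(block=(.5,.8,0.05,.32,.075,.095),shelf=(.5,.8,-.15,.09,.034,.042)).items():
        P=sel(*b); r=cv2.minAreaRect(P[:,:2].astype(np.float32)*1000); print(cam,n,len(P),np.round(r[0],1),np.round(r[1],1),round(r[2],2),P[:,2].mean().round(4))
    P=sel(.47,.57,-.39,-.28,.066,.1); print("knob",len(P),np.round((P.min(0)+P.max(0))/2,4),P.mean(0).round(4),np.ptp(P,0).round(3))
    P=sel(.47,.57,-.39,-.28,.012,.027); print("disc",len(P),np.round((P.min(0)+P.max(0))/2,4),np.ptp(P,0).round(3))
    P=sel(.50,.585,-.05,.04,.06,.095); print("pull",len(P),np.round((P.min(0)+P.max(0))/2,4),P.mean(0).round(4),np.ptp(P,0).round(3))
    P=sel(.50,.585,-.13,.04,.039,.046);print("doortop",len(P),np.round((P.min(0)+P.max(0))/2,4),np.ptp(P,0).round(3))
s=arm.observe(); M=R.from_rotvec(s["ee_rot"]).as_matrix(); print(M.round(3),s["joints"])
```

```text
top block 2653 [596.8 164.1] [150.6 150. ] 7.5 0.0854
top shelf 2378 [615.3  -6.9] [156.9 206.6] 7.47 0.0384
knob 118 [ 0.5205 -0.3336  0.0766] [ 0.5193 -0.3326  0.0796] [0.032 0.032 0.018]
disc 282 [ 0.5194 -0.3338  0.0196] [0.067 0.067 0.015]
pull 36 [ 0.5392 -0.006   0.0741] [ 0.538  -0.0057  0.0794] [0.018 0.017 0.025]
doortop 254 [ 0.557  -0.0386  0.0425] [0.052 0.155 0.007]
side block 879 [596.2 162.4] [156.3 157.8] 7.51 0.0836
side shelf 1016 [614.1  -7.8] [164.2 212.7] 6.9 0.0376
knob 93 [ 0.5166 -0.3382  0.0747] [ 0.5144 -0.3406  0.0766] [0.033 0.035 0.017]
disc 262 [ 0.5191 -0.3378  0.0195] [0.07  0.071 0.014]
pull 36 [ 0.537  -0.0093  0.0737] [ 0.5362 -0.0101  0.0733] [0.017 0.022 0.025]
doortop 81 [ 0.5561 -0.0408  0.0425] [0.054 0.159 0.007]
[[ 0.    -0.961  0.277]
 [ 0.     0.277  0.961]
 [-1.    -0.     0.   ]] [-1.39259695  0.43451242  0.0250125   1.57320455 -0.01160219  1.13395654
 -0.07507541]
```

View pics/crop1.png

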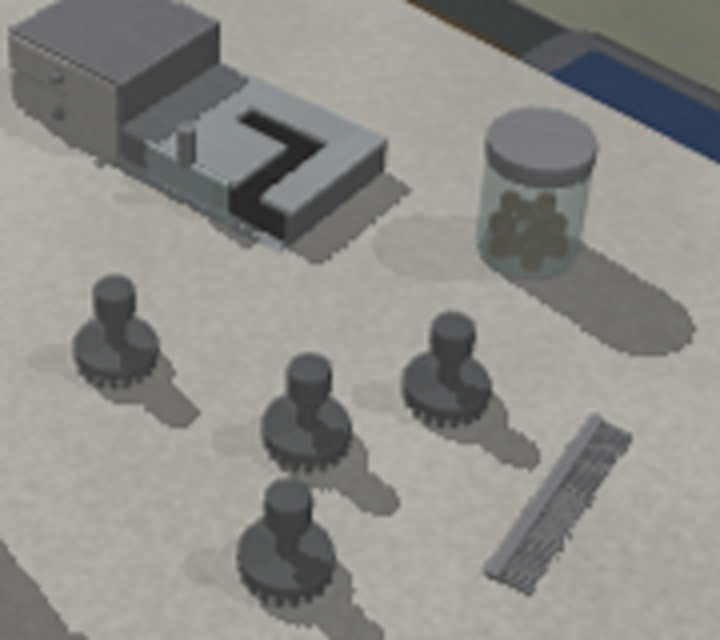

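The crop shows all four brushes, and the target is at crop (450,370), between the jar and the comb. The unit's yaw is 7.5° with its origin near (0.6367, -0.0077). The door starts near 0.064 m. I'll turn the jaws along the unit's y, which makes tool y = -unit x and tool z = unit y, and go to the post.

Request:
{"method": "arm_command", "body": {"motion": [[50,0,0,0,-10,0,0],[50,0,0,0,-10,0,0],[50,0,0,0,-3.6,0,0],[50,8,-23.5,-54,0,0,0],[50,8,-23.5,-54,0,0,0]], "newtons": 20}}

```text
clock: 1.82
position: [0.2344, 0.4986, 0.3884]
ee_rot: [-1.306, 1.143, 1.306]
force: [1.4, -0.6, 0.5]
width: 0.555
```

Request:
{"method": "arm_command", "body": {"motion": [[50,8,-23.5,-54,0,0,0],[50,8,-23.5,-54,0,0,0],[50,8,-23.5,-54,0,0,0],[50,8,-23.5,-54,0,0,0],[50,8,-23.5,-54,0,0,0]]}}

```text
clock: 2.45
position: [0.3865, 0.2456, 0.3489]
ee_rot: [-1.305, 1.143, 1.305]
force: [1.4, 0.0, 0.0]
width: 0.543
```

Request:
{"method": "arm_command", "body": {"motion": [[50,8,-23.5,-54,0,0,0],[50,8,-23.5,-54,0,0,0],[50,8,-23.5,-54,0,0,0],[50,0,0,0,0,0,0],[50,0,0,0,0,0,0]]}}

```text
clock: 3.08
position: [0.4766, 0.0961, 0.3247]
ee_rot: [-1.304, 1.144, 1.305]
force: [0.5, 0.7, 0.5]
width: 0.545
```

```bash
cat >> look.py <<'E'
O=np.array([636.7,-7.7,0]); U=R.from_euler("z",7.5,degrees=True)
def tounit(p): return U.inv().apply(np.array(p)*1000-O)
def pose():
    s=arm.observe(); T=R.from_rotvec(s["ee_rot"]); M=T.as_matrix()
    g=np.array(s["position"])+.159*M[:,0]
    print("t",round(s["clock"],2),"grasp unit mm",tounit(g).round(1),"world",g.round(4),"yaw",np.degrees(np.arctan2(M[1,2],M[0,2])).round(2),"tilt",np.degrees(np.arccos(-M[2,0])).round(2),"F",U.inv().apply(s["force"]).round(1),"w",round(s["width"]*91.8,1))
E
python3 -c "
from look import *
pose(); print(arm.observe()['joints'].round(2) if hasattr(arm.observe()['joints'],'round') else arm.observe()['joints'])"
```

```text
t 3.08 grasp unit mm [-145.2  123.9  165.7] world [0.4766 0.0962 0.1657] yaw 97.48 tilt 0.03 F [0.6 0.6 0.5] w 50.0
[-0.44  0.3   0.16  2.01 -0.06  0.83  1.46]
```

Request:
{"method": "arm_command", "body": {"motion": [[50,8,-23.5,-55,0,0,0],[50,8,-23.5,-55,0,0,0],[50,41,0,0,0,0,0],[50,40,0,0,0,0,0],[50,0,0,0,0,0,0]]}}

```text
clock: 3.7
position: [0.5364, -0.0053, 0.2257]
ee_rot: [-1.304, 1.146, 1.311]
force: [-0.4, -0.7, 1.0]
width: 0.548
```

```bash
python3 -c "
from look import *
pose()
d=save('s2','side',(190,120,340,240),5)
d=save('t2','top',(150,100,320,220),4.5)
W=cloud(d); Uf=U.inv().apply((W.reshape(-1,3)*1000-O)).reshape(W.shape)
m=(Uf[...,0]>-95)&(Uf[...,0]<50)&(Uf[...,1]>-95)&(Uf[...,1]<60)&(Uf[...,2]<12)
P=Uf[m]; print(len(P))
a=P[(P[:,0]<-25)&(P[:,0]>-75)]; b=P[(P[:,1]>-30)&(P[:,1]<15)]
print('leg1 y',np.percentile(a[:,1],[2,50,98]).round(1),'leg2 x',np.percentile(b[:,0],[2,50,98]).round(1),'end y',np.percentile(b[:,1],99.5) if len(b) else 0)
print('xmax',P[:,0].max(),'ymax',P[:,1].max(), 'ymin',P[:,1].min())
"
```

```text
t 3.7 grasp unit mm [-100.    15.7   66.8] world [ 0.5355 -0.0052  0.0668] yaw 97.65 tilt 0.31 F [-0.5 -0.7  1. ] w 50.3
0Traceback (most recent call last):
  File "<string>", line 10, in <module>
    print('leg1 y',np.percentile(a[:,1],[2,50,98]).round(1),'leg2 x',np.percentile(b[:,0],[2,50,98]).round(1),'end y',np.percentile(b[:,1],99.5) if len(b) else 0)
                   ~~~~~~~~~~~~~^^^^^^^^^^^^^^^^^^
    return _quantile_unchecked(
        a, q, axis, out, overwrite_input, method, keepdims, weights)
    return _ureduce(a,
                    func=_quantile_ureduce_func,
    ...<5 lines>...
                    overwrite_input=overwrite_input,
                    method=method)
    r = func(a, **kwargs)
    result = _quantile(arr,
                       quantiles=q,
    ...<2 lines>...
                       out=out,
                       weights=wgt)
    slices_having_nans = np.isnan(arr[-1, ...])
                                  ~~~^^^^^^^^^
IndexError: index -1 is out of bounds for axis 0 with size 0
```

View pics/s2.png

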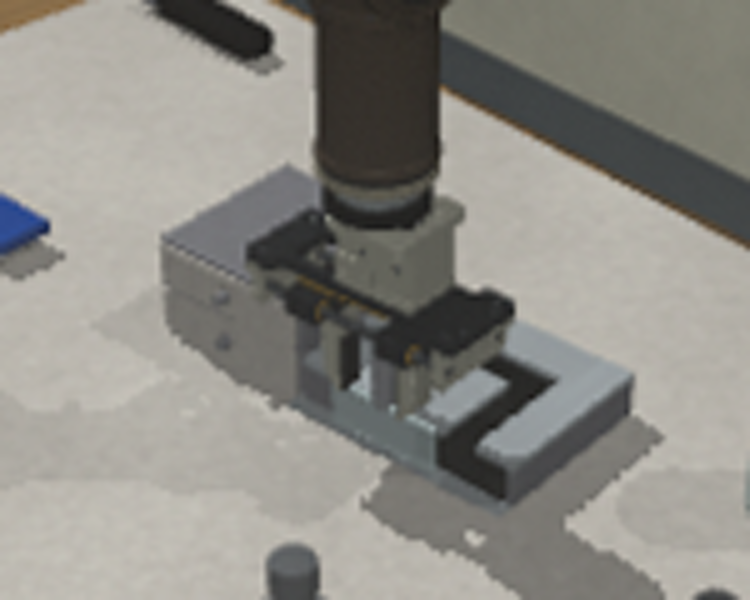

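The post is visible between the open fingers (crop 375,370), and the open slot mouth is at (470,470). I'll close and slide towards +y.

Request:
{"method": "arm_command", "body": {"motion": [[10,0,0,0,0,0,0],[10,0,0,0,0,0,0],[10,0,0,0,0,0,0],[10,0,0,0,0,0,0]], "newtons": 15}}

```text
clock: 4.3
position: [0.5379, -0.007, 0.2281]
ee_rot: [-1.305, 1.144, 1.305]
force: [-0.3, 1.1, 4.0]
width: 0.191
```

```bash
python3 -c "
from look import *
pose()"
```

```text
t 4.3 grasp unit mm [-97.8  13.6  69.1] world [ 0.538  -0.007   0.0691] yaw 97.51 tilt 0.04 F [-0.2  1.1  4. ] w 17.5
```

Request:
{"method": "arm_command", "body": {"motion": [[10,0,0,10,0,0,0],[10,0,0,12,0,0,0],[10,0,0,10,0,0,0],[10,0,0,2,0,0,0],[10,0,0,0,0,0,0]]}}

```text
clock: 4.92
position: [0.5333, 0.0279, 0.2281]
ee_rot: [-1.306, 1.143, 1.306]
force: [-0.7, -0.1, 6.4]
width: 0.191
```

Request:
{"method": "arm_command", "body": {"motion": [[10,0,0,1,0,0,0],[10,0,0,1,0,0,0],[10,0,0,1,0,0,0],[10,0,0,0,0,0,0]]}}

```text
clock: 5.42
position: [0.5331, 0.0294, 0.2281]
ee_rot: [-1.306, 1.145, 1.304]
force: [-1.4, -5.3, 5.7]
width: 0.192
```

```bash
python3 -c "
from look import *
pose()"
```

```text
t 5.42 grasp unit mm [-97.8  50.1  69.1] world [0.5332 0.0293 0.0691] yaw 97.48 tilt 0.07 F [-2.1 -5.   5.7] w 17.7
```

The door is on its stop: y = 50.1 with a -5 N reaction. I'll release, rise and go to the brush at unit (-159, -310).

Request:
{"method": "arm_command", "body": {"motion": [[40,0,0,0,0,0,0],[40,0,0,-1,0,0,0],[40,-38,0,0,0,0,0],[60,-38,0,0,0,0,0],[60,0,9,-52,0,0,0]]}}

```text
clock: 6.05
position: [0.5325, -0.0202, 0.3063]
ee_rot: [-1.312, 1.134, 1.308]
force: [0.9, -2.0, -0.9]
width: 0.605
```

Request:
{"method": "arm_command", "body": {"motion": [[60,0,9,-52,0,0,0],[60,0,9,-52,0,0,0],[60,0,9,-52,0,0,0],[60,0,9,-52,0,0,0],[60,0,9,-52,0,0,0]]}}

```text
clock: 6.68
position: [0.5202, -0.2889, 0.3035]
ee_rot: [-1.305, 1.144, 1.306]
force: [1.0, 0.2, 0.8]
width: 0.653
```

Request:
{"method": "arm_command", "body": {"motion": [[60,0,7,-46,0,0,0],[60,0,0,0,0,0,0],[60,0,0,0,0,0,0]]}}

```text
clock: 7.05
position: [0.5195, -0.3334, 0.3032]
ee_rot: [-1.304, 1.143, 1.306]
force: [-0.3, 0.6, 0.0]
width: 0.652
```

```bash
python3 -c "
from look import *
pose()
d=save('s3','side',(260,150,400,300),4)
W=cloud(d); P=W[(W[...,0]>.47)&(W[...,0]<.57)&(W[...,1]>-.39)&(W[...,1]<-.29)&(W[...,2]<.027)&(W[...,2]>.012)]; c=(P.min(0)+P.max(0))/2; print(len(P),c,tounit(c))
p=[x['point'] for x in pinpoint('side','curry_brush')]; print(np.round(p,3)) 
d=get_image('top'); W=cloud(d); P=W[(W[...,0]>.47)&(W[...,0]<.57)&(W[...,1]>-.39)&(W[...,1]<-.29)&(W[...,2]<.027)&(W[...,2]>.012)]
if len(P): c=(P.min(0)+P.max(0))/2; print(len(P),c,np.ptp(P,0),tounit(c))
b=d['frame']; print(b.shape)
"
```

```text
t 7.05 grasp unit mm [-158.8 -307.3  144.2] world [ 0.5194 -0.3331  0.1442] yaw 97.53 tilt 0.08 F [-0.2  0.7  0. ] w 59.8
261 [ 0.51798041 -0.33766596  0.01948467] [-160.77312953 -311.64703517   19.48466641]
[[ 0.519 -0.338 -0.002]
 [ 0.306 -0.372 -0.   ]
 [ 0.355 -0.125 -0.002]
 [ 0.406 -0.294 -0.001]]
72 [ 0.49709084 -0.3372128   0.01949015] [0.02333078 0.05606449 0.01487942] [-181.42483621 -308.47112029   19.49015288]
(384, 512, 3)
```

View pics/s3.png

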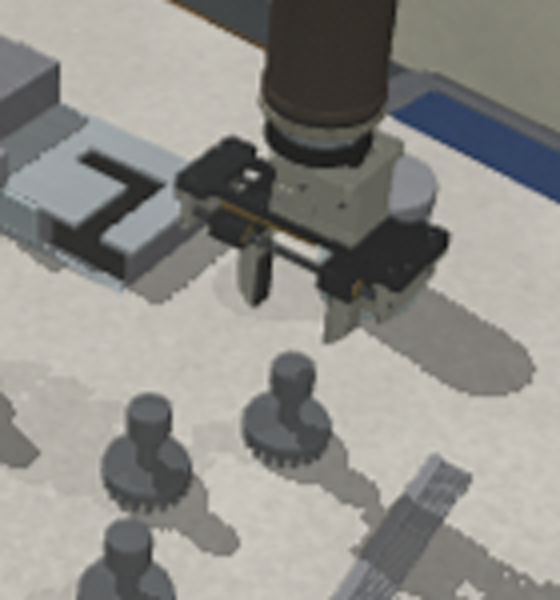

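The target brush is directly below the open fingers (crop 290,400), with the slot free. I'll descend to 67 mm and grip.

Request:
{"method": "arm_command", "body": {"motion": [[60,30,0.5,-2.5,0,0,0],[60,30,0,0,0,0,0],[60,17,0,0,0,0,0],[60,0,0,0,0,0,0],[25,0,0,0,0,0,0]]}}

```text
clock: 7.82
position: [0.5196, -0.3369, 0.2277]
ee_rot: [-1.306, 1.144, 1.304]
force: [0.1, -0.0, -0.6]
width: 0.59
```

Request:
{"method": "arm_command", "body": {"motion": [[25,0,0,0,0,0,0],[25,0,0,0,0,0,0],[25,0,0,0,0,0,0],[25,0,0,0,0,0,0]], "newtons": 25}}

```text
clock: 8.32
position: [0.5194, -0.3369, 0.2274]
ee_rot: [-1.306, 1.144, 1.304]
force: [-0.3, 2.1, 6.0]
width: 0.364
```

```bash
python3 -c "
from look import *
pose()"
```

```text
t 8.32 grasp unit mm [-159.2 -311.1   68.4] world [ 0.5195 -0.3369  0.0684] yaw 97.51 tilt 0.05 F [0.  2.1 6. ] w 33.4
```

Request:
{"method": "arm_command", "body": {"motion": [[25,-20,0,0,0,0,0],[25,0,2,50,0,0,0],[25,0,2,53,0,0,0],[25,0,2,53,0,0,0],[25,0,2,53,0,0,0]]}}

```text
clock: 8.95
position: [0.4834, -0.1291, 0.2467]
ee_rot: [-1.305, 1.144, 1.305]
force: [1.3, 0.2, -1.4]
width: 0.36
```

Request:
{"method": "arm_command", "body": {"motion": [[25,0,0,52,0,0,0],[25,0,0,0,0,0,0],[25,16,0,0,0,0,0],[25,0,0,0,0,0,0]]}}

```text
clock: 9.45
position: [0.4767, -0.0797, 0.2301]
ee_rot: [-1.304, 1.146, 1.306]
force: [0.6, -1.4, -1.4]
width: 0.365
```

```bash
python3 -c "
from look import *
pose()
d=save('s4','side',(200,130,350,270),4.2)
W=cloud(d); V=U.inv().apply((W.reshape(-1,3)*1000-O)); V=V[(abs(V[:,0]+167)<60)&(abs(V[:,1]+50)<60)&(V[:,2]>9)&(V[:,2]<40)]
print(len(V),V.min(0).round(1),V.max(0).round(1)); T=V[V[:,2]>23.5]; print(len(T),np.percentile(V[:,0],[1,99]),np.percentile(V[:,1],[1,99]),np.percentile(V[:,2],[90,98]))
for t in('slot_mouth','slot_corner','slot_end','curry_brush'):
  for r in pinpoint('side',t)[:1]: print(t,r['p'],tounit(r['point']).round(1))
"
```

```text
t 9.45 grasp unit mm [-168.3  -50.5   71.1] world [ 0.4764 -0.0798  0.0711] yaw 97.47 tilt 0.11 F [ 0.4 -1.4 -1.4] w 33.5
220 [-206.7  -86.8    9.6] [-136.9  -17.4   37.9]
104 [-203.54228067 -139.24880736] [-85.66213656 -19.496632  ] [27.54249991 34.23212553]
slot_mouth 0.82 [-88.2 -48.8  38.6]
slot_corner 0.56 [  2.1 -50.5  35.9]
slot_end 0.84 [ 2.4 20.1 39.2]
curry_brush 0.82 [-267.4 -253.5   -2.9]
```

View pics/s4.png

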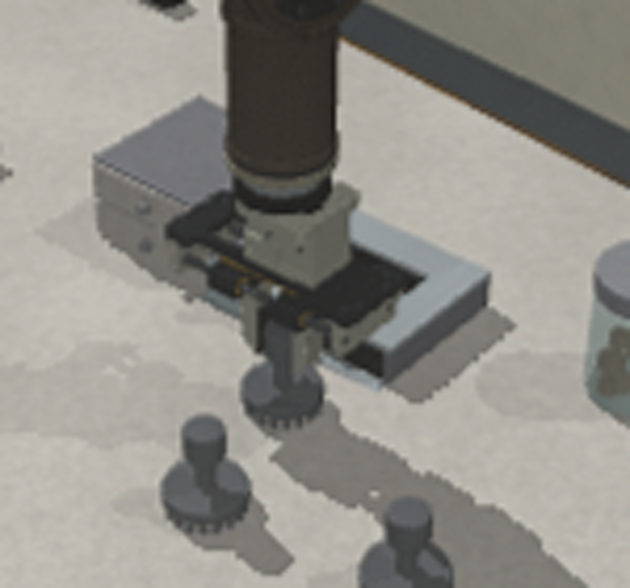

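The brush is held upright, about 3 mm off the table, in front of the open mouth (crop 283,390). I'll enter along the first leg.

Request:
{"method": "arm_command", "body": {"motion": [[25,0,-30,0,0,0,0],[25,0,-30,0,0,0,0],[25,0,-20,0,0,0,0],[25,0,0,0,0,0,0]]}}

```text
clock: 10.2
position: [0.5576, -0.0685, 0.231]
ee_rot: [-1.306, 1.143, 1.304]
force: [-0.9, 0.1, -1.7]
width: 0.366
```

Request:
{"method": "arm_command", "body": {"motion": [[25,0,-20,0,0,0,0],[25,0,-20,0,0,0,0],[25,0,-20,0,0,0,0],[25,0,0,0,0,0,0]]}}

```text
clock: 10.7
position: [0.6161, -0.0608, 0.2307]
ee_rot: [-1.305, 1.144, 1.305]
force: [-0.1, -0.1, -1.6]
width: 0.368
```

Request:
{"method": "arm_command", "body": {"motion": [[25,0,-15,0,0,0,0],[25,0,-10,0,0,0,0],[25,0,-5,0,0,0,0],[25,0,0,0,0,0,0]]}}

```text
clock: 11.2
position: [0.6454, -0.057, 0.2306]
ee_rot: [-1.305, 1.145, 1.305]
force: [-0.5, 0.4, -1.9]
width: 0.366
```

```bash
python3 -c "
from look import *
pose()"
```

```text
t 11.2 grasp unit mm [  2.2 -50.   71.6] world [ 0.6454 -0.057   0.0716] yaw 97.5 tilt 0.02 F [-0.5  0.5 -1.9] w 33.6
```

There's been no contact so far. Now the second leg.

Request:
{"method": "arm_command", "body": {"motion": [[25,0,0,10,0,0,0],[25,0,0,20,0,0,0],[25,0,0,20,0,0,0],[25,0,0,15,0,0,0],[25,0,0,0,0,0,0]]}}

```text
clock: 11.82
position: [0.637, 0.0098, 0.2307]
ee_rot: [-1.307, 1.142, 1.308]
force: [-0.6, 0.1, -1.5]
width: 0.363
```

Request:
{"method": "arm_command", "body": {"motion": [[25,3,0,0,0,0,0],[25,0,0,1.5,0,0,0],[25,0,0,1.5,0,0,0],[25,0,0,0,0,0,0]]}}

```text
clock: 12.32
position: [0.6368, 0.0104, 0.2277]
ee_rot: [-1.305, 1.144, 1.305]
force: [0.0, 0.4, -1.4]
width: 0.362
```

```bash
python3 -c "
from look import *
pose()"
```

```text
t 12.32 grasp unit mm [ 2.4 18.  68.7] world [0.6368 0.0105 0.0687] yaw 97.5 tilt 0.01 F [ 0.1  0.4 -1.4] w 33.3
```

Not touching the end wall yet, so I'll creep on with force checks.

Request:
{"method": "arm_command", "body": {"motion": [[25,0,0,1,0,0,0],[25,0,0,1,0,0,0],[25,0,0,0,0,0,0]]}}

```text
clock: 12.7
position: [0.6365, 0.0124, 0.2278]
ee_rot: [-1.305, 1.144, 1.305]
force: [-0.7, -0.3, -1.7]
width: 0.364
```

Request:
{"method": "arm_command", "body": {"motion": [[25,0,0,1,0,0,0],[25,0,0,0,0,0,0]]}}

```text
clock: 12.95
position: [0.6364, 0.0127, 0.2278]
ee_rot: [-1.305, 1.145, 1.304]
force: [0.2, -3.7, -1.3]
width: 0.362
```

```bash
python3 -c "
from look import *
pose()"
```

```text
t 12.95 grasp unit mm [ 2.4 20.1 68.8] world [0.6365 0.0126 0.0688] yaw 97.47 tilt 0.06 F [-0.2 -3.7 -1.3] w 33.2
```

It touches the end wall at y = 20.1 with -3.7 N. I'll set it down, release and rise.

Request:
{"method": "arm_command", "body": {"motion": [[25,0.6,0,0,0,0,0],[25,0,0,0,0,0,0],[50,0,0,0,0,0,0],[50,0,0,0,0,0,0],[50,0,0,0,0,0,0]]}}

```text
clock: 13.58
position: [0.6364, 0.0142, 0.2271]
ee_rot: [-1.305, 1.143, 1.306]
force: [-0.7, 0.4, -0.3]
width: 0.544
```

Request:
{"method": "arm_command", "body": {"motion": [[50,-30,0,0,0,0,0],[50,-50,0,0,0,0,0],[50,0,50,15,0,0,0],[50,0,50,15,0,0,0],[50,0,0,0,0,0,0]]}}

```text
clock: 14.2
position: [0.5296, 0.031, 0.3069]
ee_rot: [-1.303, 1.145, 1.31]
force: [1.4, -0.3, 0.2]
width: 0.544
```

```bash
python3 -c "
from look import *
pose()
d=save('s5','side',(220,130,340,240),5)
W=cloud(d); V=U.inv().apply((W.reshape(-1,3)*1000-O)); 
K=V[(abs(V[:,0])<30)&(abs(V[:,1]-20)<30)&(V[:,2]>56)&(V[:,2]<90)]; print('knob',len(K),K.min(0),K.max(0))
for r in pinpoint('side','curry_brush'): print('brush',r['p'],tounit(r['point']).round(1),px(d,r['point']))
for r in pinpoint('side','door_pull')[:2]: print('pull',r['p'],tounit(r['point']).round(1))
"
```

```text
t 14.2 grasp unit mm [-101.7   52.6  147.9] world [0.529  0.0312 0.1479] yaw 97.6 tilt 0.23 F [ 1.3 -0.5  0.2] w 49.9
knob 77 [-17.27941187  -0.84085513  56.71520777] [17.89876642 33.44549714 83.25092316]
brush 0.85 [-268.3 -254.3   -0.3] [296. 270.]
brush 0.85 [-3.781e+02 -3.217e+02 -3.000e-01] [291. 302.]
brush 0.59 [ 1.4 21.1 -2.3] [281. 197.]
pull 0.5 [-95.1  53.3  81.6]
pull 0.39 [ 1.4 17.9 -4.6]
```

View pics/s5.png

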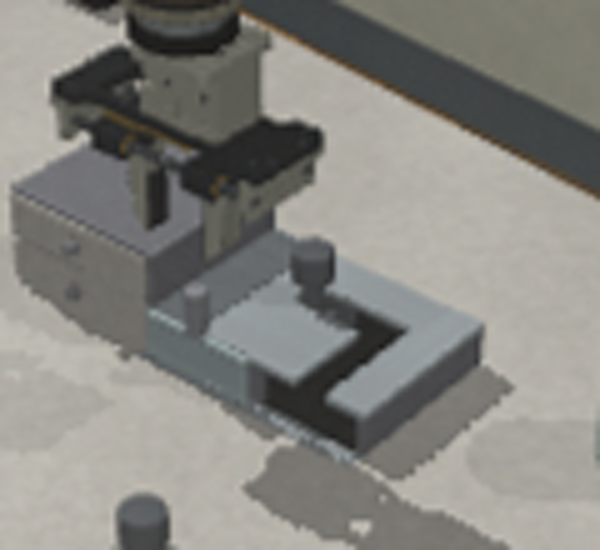

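The brush stands at the slot end (crop 313,270), and the door's post is at (195,305). Now I'll grip the post again.

Request:
{"method": "arm_command", "body": {"motion": [[36,0,0,-2,0,0,0],[36,0,0,0,0,0,0],[36,0,0,0,0,0,0]]}}

```text
clock: 14.72
position: [0.5339, 0.028, 0.307]
ee_rot: [-1.305, 1.145, 1.305]
force: [-0.2, 0.1, -1.3]
width: 0.393
```

```bash
python3 -c "
from look import *
pose()"
```

```text
t 14.72 grasp unit mm [-97.2  48.8 148. ] world [0.5339 0.028  0.148 ] yaw 97.48 tilt 0.01 F [-0.2  0.1 -1.3] w 36.1
```

Request:
{"method": "arm_command", "body": {"motion": [[36,40,0.5,0.5,0,0,0],[36,38,0,0,0,0,0],[36,0,0,0,0,0,0],[10,0,0,0,0,0,0],[10,0,0,0,0,0,0]], "newtons": 15}}

```text
clock: 15.35
position: [0.5337, 0.0286, 0.2306]
ee_rot: [-1.306, 1.142, 1.303]
force: [0.0, -0.7, -0.6]
width: 0.225
```

Request:
{"method": "arm_command", "body": {"motion": [[10,0,0,0,0,0,0],[10,0,0,-10,0,0,0],[10,0,0,-20,0,0,0],[10,0,0,-20,0,0,0],[10,0,0,0,0,0,0]]}}

```text
clock: 15.98
position: [0.5404, -0.0226, 0.2305]
ee_rot: [-1.305, 1.144, 1.301]
force: [-1.3, -1.3, 10.6]
width: 0.193
```

```bash
python3 -c "
from look import *
pose()"
```

```text
t 15.97 grasp unit mm [-97.   -2.4  71.5] world [ 0.5409 -0.0227  0.0715] yaw 97.36 tilt 0.18 F [-1.5 -1.2 10.6] w 17.7
```

Request:
{"method": "arm_command", "body": {"motion": [[10,0,0,-15,0,0,0],[10,0,0,-15,0,0,0],[10,0,0,-14,0,0,0],[10,0,0,-1.5,0,0,0],[10,0,0,0,0,0,0]]}}

```text
clock: 16.6
position: [0.5461, -0.0662, 0.2305]
ee_rot: [-1.306, 1.143, 1.303]
force: [-1.1, -0.6, 10.3]
width: 0.193
```

Request:
{"method": "arm_command", "body": {"motion": [[10,0,0,-1,0,0,0],[10,0,0,-1,0,0,0],[10,0,0,-1,0,0,0],[10,0,0,0,0,0,0]]}}

```text
clock: 17.1
position: [0.5465, -0.0685, 0.2305]
ee_rot: [-1.306, 1.142, 1.304]
force: [-0.5, -0.8, 10.6]
width: 0.193
```

```bash
python3 -c "
from look import *
pose()"
```

```text
t 17.1 grasp unit mm [-97.  -48.5  71.5] world [ 0.5468 -0.0684  0.0715] yaw 97.53 tilt 0.13 F [-0.6 -0.7 10.6] w 17.7
```

Request:
{"method": "arm_command", "body": {"motion": [[10,0,0,-1,0,0,0],[10,0,0,-1,0,0,0],[10,0,0,-0.5,0,0,0],[10,0,0,0,0,0,0]]}}

```text
clock: 17.6
position: [0.5467, -0.0703, 0.2305]
ee_rot: [-1.306, 1.141, 1.305]
force: [-1.4, 1.7, 12.0]
width: 0.188
```

```bash
python3 -c "
from look import *
pose()"
```

```text
t 17.6 grasp unit mm [-97.  -50.1  71.5] world [ 0.547  -0.07    0.0715] yaw 97.57 tilt 0.14 F [-1.2  1.9 12. ] w 17.2
```

Request:
{"method": "arm_command", "body": {"motion": [[10,0,0,-1,0,0,0],[10,0,0,0,0,0,0]]}}

```text
clock: 17.85
position: [0.5468, -0.0705, 0.2305]
ee_rot: [-1.305, 1.14, 1.306]
force: [-1.7, 5.7, 12.1]
width: 0.193
```

Request:
{"method": "arm_command", "body": {"motion": [[32,0,0,0,0,0,0],[36,0,0,0,0,0,0],[36,-40,0,0,0,0,0],[36,-60,0,0,0,0,0],[36,-60,50,0,0,0,0]]}}

```text
clock: 18.48
position: [0.5081, -0.0772, 0.3792]
ee_rot: [-1.308, 1.142, 1.304]
force: [0.4, -0.1, 0.9]
width: 0.396
```

Request:
{"method": "arm_command", "body": {"motion": [[36,0,55,20,0,0,0],[36,0,55,20,0,0,0],[36,0,0,0,0,0,0],[36,0,0,0,0,0,0]]}}

```text
clock: 18.98
position: [0.3927, -0.0525, 0.3775]
ee_rot: [-1.306, 1.143, 1.304]
force: [0.0, 0.1, 0.3]
width: 0.389
```

```bash
python3 -c "
from look import *
pose()
d=save('s6','side',(190,130,400,310),3.7)
W=cloud(d); V=U.inv().apply((W.reshape(-1,3)*1000-O)); 
K=V[(abs(V[:,0])<30)&(abs(V[:,1]-20)<30)&(V[:,2]>56)&(V[:,2]<90)]; print('knob',len(K),K.min(0),K.max(0))
K=V[(abs(V[:,0]+98)<20)&(abs(V[:,1]+50)<30)&(V[:,2]>56)&(V[:,2]<90)]; print('post',len(K),K.min(0),K.max(0))
for c in('top','side'):
  get_image(c)
  for t in('comb','slicker_brush','treat_jar','curry_brush','door_pull'):
    for r in pinpoint(c,t)[:4]: print(c,t,round(r['p'],2),np.round(r['point'],3),tounit(r['point']).round(1))
"
```

```text
t 18.98 grasp unit mm [-247.5  -12.5  218.5] world [ 0.3929 -0.0524  0.2185] yaw 97.51 tilt 0.09 F [0.  0.1 0.3] w 35.7
knob 77 [-19.52543553   0.92872528  56.31259498] [18.92628148 34.55218998 83.40718052]
post 41 [-110.82526448  -60.00862689   56.68629406] [-87.66267566 -43.90525763  85.69814443]
top comb 0.75 [ 0.506 -0.463 -0.001] [-188.6 -434.7   -1.2]
top comb 0.66 [ 0.552 -0.067  0.082] [-91.8 -47.8  82.3]
top slicker_brush 0.67 [ 0.413  0.427 -0.003] [-164.7  459.9   -3.3]
top treat_jar 0.86 [ 0.715 -0.259  0.002] [  44.4 -259.6    2.1]
top curry_brush 0.73 [ 0.306 -0.376 -0.001] [-376.4 -321.7   -1.3]
top curry_brush 0.71 [ 0.407 -0.291  0.004] [-265.1 -251.     3.9]
top curry_brush 0.56 [0.636 0.01  0.002] [ 1.6 18.1  1.6]
top door_pull 0.56 [ 0.551 -0.069  0.082] [-93.3 -49.2  81.7]
top door_pull 0.35 [0.412 0.426 0.   ] [-1.663e+02  4.597e+02  1.000e-01]
side comb 0.58 [ 0.502 -0.464  0.002] [-192.7 -434.8    1.7]
side comb 0.15 [ 0.645 -0.061  0.038] [  1.3 -53.6  37.6]
side treat_jar 0.88 [ 0.717 -0.258 -0.003] [  47.  -259.    -2.8]
side curry_brush 0.84 [ 0.401 -0.296  0.002] [-271.1 -255.2    1.6]
side curry_brush 0.76 [ 0.355 -0.129  0.001] [-295.1  -83.1    1.2]
side curry_brush 0.63 [ 0.303 -0.375  0.002] [-378.9 -320.3    1.7]
side curry_brush 0.46 [ 0.634  0.013 -0.001] [ 0.4 20.8 -0.9]
side door_pull 0.58 [ 0.553 -0.068  0.081] [-91.3 -49.2  81. ]
```

View pics/s6.png

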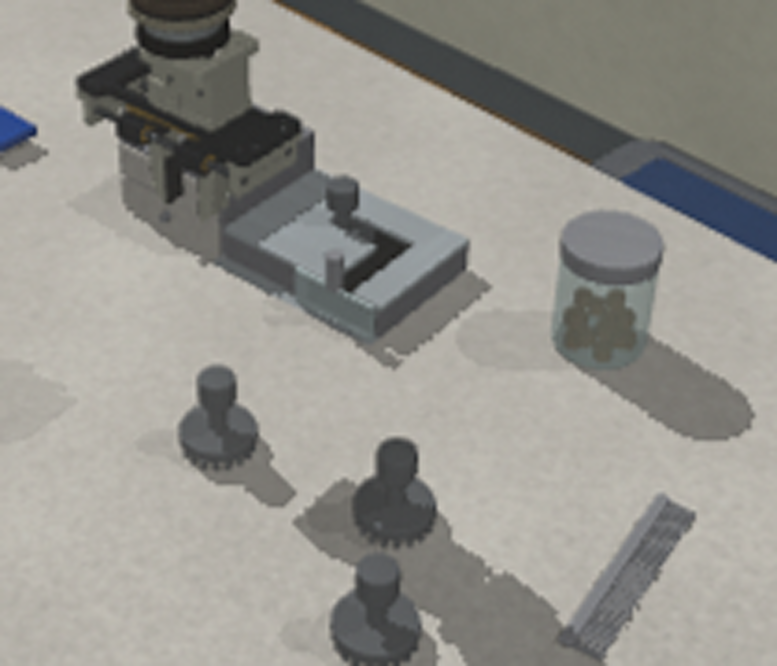

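The door is shut over the mouth (crop post at 335,270). The brush stands at the slot end (343,200), the bystanders haven't moved, and the gripper is clear. I'll hand in.

```bash
python3 -c "
from look import *
print(arm.sign_off())"
```

```text
the job is handed in; nothing more can be done
None
```

The job is done and handed in at about 19 s of the 72 s allowed.

- **Door open:** I gripped the pull and slid the door to its open stop, at y = 50.1 mm with a 5 N reaction.
- **Curry brush:** I took the farthest of the four look-alikes, about 0.62 m from the base. I carried it through the slot about 3 mm off the table without contact. At the closed end it touched at y = 20.1 mm with 3.7 N, and I set it down and released it there.
- **Door shut:** I slid the door back to its shut stop, at y = -50.1 mm with a reaction of about 6 N, then moved the gripper clear.

**Last checks:**
- The final picture shows the brush upright at the slot end and the door over the mouth.
- The networks put the brush at unit (0 to 2, 18 to 21) mm and the pull at y = -49 mm. They read the pull's x as -91 to -93 mm instead of -98, a little more than their stated 4 mm error.
- The comb, slicker brush and treat jar were found where they started, to within measurement error. The slicker brush was confirmed only from the top camera, because the side camera did not report it.
- My one attempt to measure the slot directly from depth failed, because the dark film gives no depth reading. I used the drawer block's fit and the networks' slot points instead.

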